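# Balance the drone spines and lock the stand

## Task

Unlock the balance stand by turning its knob past the click so that the yellow rails drop, then take every spine from the mat and lay it straight across the ridge, side by side and not touching one another, each at its own point of balance so that it stays level by itself without leaning on a rail. When all of them balance freely, turn the knob back past the click to lock the rails under them, leaving the spines level; do not disturb the bottle or battery.

Things in the scene. Friction and masses are not known exactly. Their poses are not given: they have to be found in the camera images.
- stand: Balance stand, fixed. Origin on the table under the middle of its ridge; z up, x along the ridge. Aluminium base plate 330 (x) by 160 mm, 12 mm thick; the steel ridge is 300 mm long. Orange plates close the ridge's ends (stand x = -153 and +153 mm), 26 mm higher than its top. The lock knob stands on an outrigger at stand x = 0, y = +200 mm.
- ridge_top (a point): Middle of the ridge's flat top, 70 mm above the table, axes as the stand's. The top runs 150 mm either way along x and is 12 mm wide (y from -6 to +6 mm). A spine laid across it, along y, stays level if its centre of mass lies over those 12 mm; otherwise it tips on to a yellow rail.
- catch: The two yellow catch rails either side of the ridge, flat, along the stand's x, 290 mm long, from 43 to 75 mm out (stand y). They sink and rise with the lock knob: tops 5 mm below the ridge top at knob 0 (clear of a level spine), 17 mm below it at knob 1.1 (a spine off balance tips about 0.2 rad and rests there). Origin: under the ridge's middle, on the table at knob 0, 12 mm lower at 1.1.
- lock (a joint): Detented lock knob, vertical axis, value in rad growing counterclockwise seen from above. 0: locked, rails up (it starts there). 1.1: unlocked, rails down. These are its end stops. It turns easily (0.03 N m) up to the click between about 0.35 and 0.75, where it resists with some 0.1 N m until 0.55 and then snaps on. It stays where it is left outside the click.
- lock_grip (a point): Where to grip the knob: on its axis, 78 mm above the table, in its red upright wing, 56 mm long, 14 mm thick, top 92 mm above the table; a grey disc 60 mm across lies below it, its top 54 mm above the table. The point's x runs along the wing, y across it. The wing lies along the stand's x at value 0 and is turned counterclockwise from that by the value.
- mat: Grey foam mat on the table, 300 x 240 mm, 5 mm thick, fixed; origin at its underside centre. The spines start on it.
- spine_blue: Drone spine: closed white square bar 200 x 36 x 36 mm with a 22 mm wide blue band near each end. Origin at its geometric centre, x along its length; it may lie on any long face. 0.22 to 0.29 kg. A battery pack is fixed inside it, unseen, so the centre of mass lies up to 40 mm from the middle towards either end, differently in every run. May be absent.
- spine_green: Drone spine: closed white square bar 200 x 36 x 36 mm with a 22 mm wide green band near each end. Origin at its geometric centre, x along its length; it may lie on any long face. 0.22 to 0.29 kg. A battery pack is fixed inside it, unseen, so the centre of mass lies up to 40 mm from the middle towards either end, differently in every run. May be absent.
- spine_orange: Drone spine: closed white square bar 200 x 36 x 36 mm with a 22 mm wide orange band near each end. Origin at its geometric centre, x along its length; it may lie on any long face. 0.22 to 0.29 kg. A battery pack is fixed inside it, unseen, so the centre of mass lies up to 40 mm from the middle towards either end, differently in every run. May be absent.
- water_bottle: Bystander: clear water bottle 64 mm in diameter, 200 mm tall, loose; origin at its underside.
- battery: Bystander: blue battery block 100 x 36 x 30 mm, loose; origin at its underside.
Mind the look-alikes: they are no part of the job. Leave any brown or pink look-alike of the spine_orange alone.

How it is judged (in metres and radians):
On the way, in this order (a step that is already met when the one before it is completed fails the run):
1. the knob is turned past its click to the unlocked side (above 0.68 rad), the rails are down (value of joint lock above 0.68 rad), for 0.3 s.
2. with the knob unlocked, all spines that are present balance level on the ridge, untouched (value of joint lock above 0.68 rad and angle between spine_blue's own x axis and vertical between 1.5308 and 1.6108 rad and z of spine_blue in the frame of stand between 0.084 and 0.092 m and x of spine_blue in the frame of stand between -0.15 and 0.15 m and angle between the x axis of each of spine_blue, spine_green, spine_orange and the y axis of stand, either way round below 0.35 rad and contact force between each of the arm, the fingers and spine_blue below 0.02 N and linear speed of each of spine_blue, spine_green, spine_orange below 0.03 m/s and angle between spine_green's own x axis and vertical between 1.5308 and 1.6108 rad and z of spine_green in the frame of stand between 0.084 and 0.092 m and x of spine_green in the frame of stand between -0.15 and 0.15 m and contact force between each of the arm, the fingers and spine_green below 0.02 N and angle between spine_orange's own x axis and vertical between 1.5308 and 1.6108 rad and z of spine_orange in the frame of stand between 0.084 and 0.092 m and x of spine_orange in the frame of stand between -0.15 and 0.15 m and contact force between each of the arm, the fingers and spine_orange below 0.02 N and contact force between each of spine_green, spine_orange and spine_blue below 0.05 N and contact force between spine_orange and spine_green below 0.05 N), for 1 s.
3. the knob is turned back past its click to the locked side (below 0.42 rad) (value of joint lock below 0.42 rad), for 0.3 s.
At the end, for the whole second after the job is handed in: The knob is on its locked side (below 0.42 rad) and every spine present lies at rest across the ridge, level within 0.04 rad, within 0.35 rad of square to the ridge, its centre 84 to 92 mm above the table, touching neither robot nor another spine (value of joint lock below 0.42 rad and angle between spine_blue's own x axis and vertical between 1.5308 and 1.6108 rad and z of spine_blue in the frame of stand between 0.084 and 0.092 m and x of spine_blue in the frame of stand between -0.15 and 0.15 m and angle between the x axis of each of spine_blue, spine_green, spine_orange and the y axis of stand, either way round below 0.35 rad and contact force between each of the arm, the fingers and spine_blue below 0.02 N and linear speed of each of spine_blue, spine_green, spine_orange below 0.03 m/s and angle between spine_green's own x axis and vertical between 1.5308 and 1.6108 rad and z of spine_green in the frame of stand between 0.084 and 0.092 m and x of spine_green in the frame of stand between -0.15 and 0.15 m and contact force between each of the arm, the fingers and spine_green below 0.02 N and angle between spine_orange's own x axis and vertical between 1.5308 and 1.6108 rad and z of spine_orange in the frame of stand between 0.084 and 0.092 m and x of spine_orange in the frame of stand between -0.15 and 0.15 m and contact force between each of the arm, the fingers and spine_orange below 0.02 N and contact force between each of spine_green, spine_orange and spine_blue below 0.05 N and contact force between spine_orange and spine_green below 0.05 N).
It fails at once if the water bottle is moved by more than 30 mm (distance of water_bottle from where it was at the start of the episode above 0.03 m).
It fails at once if the battery is moved by more than 30 mm (distance of battery from where it was at the start of the episode above 0.03 m).
Of spine_blue, spine_green, spine_orange only 2 to 3 are there at a start; the rules pass over those that are not, and their reading is None.
At some moment in a run one of spine_blue, spine_green, spine_orange may be knocked a few centimetres aside while the robot is not near it.
Once in a run the grip may slacken for a moment while it holds something.
It also fails if it takes over 210 s, if anything falls off the work surface, if the arm or the gripper's body presses on something with over 40 N, if the wrist force passes 120 N, or if a joint passes its speed limit or range.

## Robot

A 7-joint arm with a two-finger parallel gripper is mounted at the origin on the work surface. World frame = base frame: x ahead of the robot, y to its left, z up, the work surface at z = 0. Lengths are in mm, angles in rad, forces in N, time in s.
With the tool pointing down it reaches from about 400 to 925 mm from the base axis. Payload 5.6 kg.
Tool frame: the origin (TCP) lies on the centre line of the jaws, within the pads' length; the fingertips stand 17 mm ahead of it and the grasp point (between the pads) lies 2 mm behind it; z points along the fingers, y is the direction in which the jaws open and shut (so a half turn about z gives the same grasp; the last joint's range is limited). The gripper opens to 85 mm and grips with 20 to 120 N. Pads are 22 mm wide; open, the fingers measure 114 mm over their backs; the gripper's body (76 mm by 85 mm) begins 54 mm behind the grasp point. The pads swing forward as they close: fully open they stand 13 mm farther back than shut.
Start: joints at [1.174, 0.468, -0.012, 1.603, 0.006, 1.071, -0.056], TCP at [225.162, -609.762, 248.29] pointing down, gripper open.
Joint ranges: [-2.53, 2.53], [-0.31, 2.02], [-1.57, 1.55], [0.28, 2.44], [-1.29, 4.43], [0.15, 1.84], [-2.92, 2.92]. Speed limits (rad/s): [2.57, 2.57, 3.14, 3.14, 3.14, 3.14, 3.14].

## Interface

Orientations are given as a rotation vector (axis times angle).
In Python, from rig import * gives the robot as it stands. Calls block until the motion is done:
- move_pose(position, orientation): joint-space move of the TCP to a pose.
- move_straight(position, rot=None, feed=150, until_force=None): straight line of the TCP; rot=None keeps the orientation; feed is the mean speed in mm/s. With until_force (N) it stops when the force on the tool has changed by that much, and returns True; else False.
- move_joints(angles): joint-space move.
- move_gripper(opening, effort=None): finger opening in mm; effort is the grip in N (None keeps the last); returns when the fingers have stopped.
- hold(seconds).
- solve_ik(position, orientation): joint angles nearest the present ones, or None.
- snapshot(name): name is "scene" or "top" or "wrist"; returns the picture (400x640x3 uint8, red, green, blue); there is no depth.
- camera_info(name): a dict with "fx", "fy", "cx", "cy" (pixels), "k1" (the pictures are not rectified: a ray, as slopes to the right and down, at radius r is drawn at 1 + k1 r^2 times it, then the intrinsics apply), "pose" (4x4, takes a point from camera to world coordinates); the wrist camera has in their place "T_tool_cam" (4x4, takes a point from camera to tool coordinates, whose origin is the TCP and whose axes are the flange's). Camera axes: x right, y down, z forward; pixel columns grow to the right and rows downward; lengths in mm; the calibration is good to about 2 mm. A picture is of the moment at which its call begins: read the wrist's pose just before it. camera_info takes no time and is no camera call.
A pose or a line that the arm cannot do raises IKError and nothing moves.
- job_done(): hands the job in, once; it reports no verdict.
Readings, each from a call of its own:
- current_t(): time.
- current_joint_positions(): joint angles.
- current_joint_vel(): joint speeds.
- current_joint_torque(): joint torques, N m.
- current_tcp_pos(): TCP position.
- current_tool_rot(): TCP orientation.
- current_ft_force(): force on the tool from outside, world axes, zero at the start.
- current_ft_torque(): the same for the moment, N m.
- current_grip_width(): finger opening in mm.
Only numpy, scipy, OpenCV 4.12 (cv2) and the standard library are available. Lean on these libraries where they do the work, as an engineer would, in place of code of your own. Each camera call takes 0.05 s, during which the arm holds its last target. There are 200 camera calls.

## Working session

There is one attempt and no reset: what is moved stays moved. The work goes in short steps, each a Python script; the robot and the scene stay as the last script left them, time stands still between calls to the robot, and variables do not carry over. Pictures are saved under pics/ and viewed, on a budget of 14 in all, crops included, one or two more only if the job needs it, and the job is handed in when it is done.

```bash
ls; mkdir -p pics
python3 - <<'E'
from rig import *
import cv2, numpy as np
for n in ["scene","top"]:
    im=snapshot(n); cv2.imwrite(f"pics/{n}0.png",im[:,:,::-1])
    print(n,camera_info(n))
print(camera_info("wrist"), current_t(), current_tool_rot(), current_ft_force())
E
```

```text
pics
scene {'fx': 477.7966484166506, 'fy': 477.7966484166506, 'cx': 319.6774076516555, 'cy': 199.44357784664294, 'k1': -0.11807999882985658, 'pose': array([[ 7.83218742e-01,  5.30667060e-01, -3.23976655e-01,
         9.78719791e+02],
       [ 6.21726124e-01, -6.72656746e-01,  4.01235005e-01,
        -7.68621956e+02],
       [-5.00288260e-03, -5.15679526e-01, -8.56766945e-01,
         1.54787980e+03],
       [ 0.00000000e+00,  0.00000000e+00,  0.00000000e+00,
         1.00000000e+00]])}
top {'fx': 470.2052590606021, 'fy': 470.2052590606021, 'cx': 323.38329962954964, 'cy': 195.78366701165822, 'k1': -0.12073561233530664, 'pose': array([[ 6.91917765e-03, -9.82342320e-01,  1.86964411e-01,
         1.53167177e+02],
       [-9.99971394e-01, -6.22582011e-03,  4.29543327e-03,
        -6.33910029e+01],
       [-3.05557910e-03, -1.86988783e-01, -9.82357297e-01,
         1.59726621e+03],
       [ 0.00000000e+00,  0.00000000e+00,  0.00000000e+00,
         1.00000000e+00]])}
{'fx': 298.7279753615631, 'fy': 298.7279753615631, 'cx': 318.3213312485084, 'cy': 200.91454008449207, 'k1': -0.031651431878841715, 'T_tool_cam': array([[ 1.23622494e-03, -9.58837622e-01, -2.83952262e-01,
         7.17880577e+01],
       [ 9.99999184e-01,  1.27702644e-03,  4.14257585e-05,
        -2.71436864e-01],
       [ 3.22893970e-04, -2.83952082e-01,  9.58838418e-01,
        -1.25301084e+02],
       [ 0.00000000e+00,  0.00000000e+00,  0.00000000e+00,
         1.00000000e+00]])} 0.1 [-3.09101195e+00 -5.52427903e-01  6.79201969e-04] [-0.17030631  0.52025379  0.27602583]
```

View pics/top0.png

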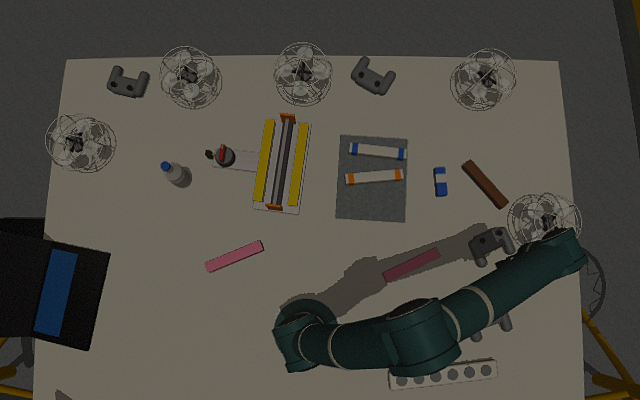

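View pics/scene0.png

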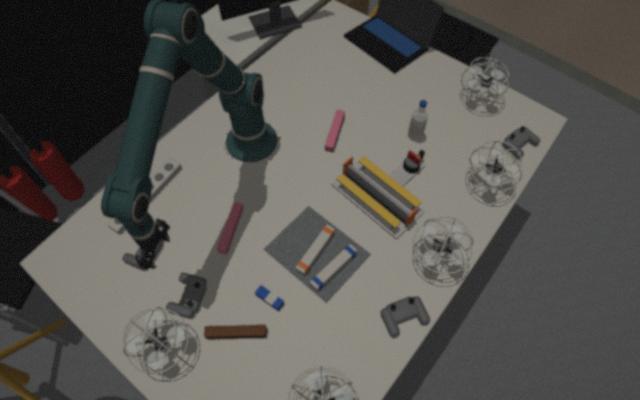

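Candidates in the top view: the blue-banded spine at (377,152) and the orange-banded spine at (373,176), both on the mat. Look-alikes are brown at (485,184) and pink at (235,256) and (410,264). The battery is at (440,181) and the bottle at (175,173). I see no green spine. I choose the two white banded bars and will locate everything roughly before checking from the wrist camera.

```bash
cat > h.py <<'E'
from rig import *
import cv2, numpy as np
from scipy.spatial.transform import Rotation as R
def cam(name):
    c=camera_info(name)
    if name=="wrist":
        T=np.eye(4);T[:3,:3]=R.from_rotvec(current_tool_rot()).as_matrix();T[:3,3]=current_tcp_pos()
        c["pose"]=T@c["T_tool_cam"]
    return c
def ray(c,px):
    px=np.atleast_2d(np.asarray(px,float))
    d=np.c_[(px[:,0]-c["cx"])/c["fx"],(px[:,1]-c["cy"])/c["fy"]]
    u=d.copy()
    for _ in range(20): u=d/(1+c["k1"]*(u**2).sum(1,keepdims=True))
    return np.c_[u,np.ones(len(u))]@c["pose"][:3,:3].T
def plane(c,px,z):
    v=ray(c,px);o=c["pose"][:3,3]
    return o+v*((z-o[2])/v[:,2:])
def shot(name):
    c=cam(name);im=snapshot(name);return c,im
def save(im,n): cv2.imwrite(f"pics/{n}.png",im[:,:,::-1])
def hsv(im): return cv2.cvtColor(im,cv2.COLOR_RGB2HSV)
RANGES=dict(blue=((105,120,60),(125,255,255)),orange=((6,150,110),(17,255,255)),yellow=((20,150,90),(34,255,255)),red=((0,150,70),(4,255,255)),green=((45,90,40),(80,255,255)))
def blobs(im,col,amin=15):
    m=cv2.inRange(hsv(im),*RANGES[col])
    n,l,s,ce=cv2.connectedComponentsWithStats(m)
    return [(tuple(np.round(ce[i],1)),int(s[i,4]),l==i) for i in range(1,n) if s[i,4]>=amin]
def down(yaw):   # tool z down, tool x along yaw
    c,s=np.cos(yaw),np.sin(yaw)
    return R.from_matrix(np.array([[c,s,0],[s,-c,0],[0,0,-1]]).astype(float)).as_rotvec()
E
python3 - <<'E'
from h import *
for n in ["top","scene"]:
    c,im=shot(n)
    for col in RANGES:
        for ce,a,_ in blobs(im,col):
            z={"blue":35,"orange":35,"yellow":65,"red":92,"green":35}[col]
            print(n,col,ce,a,plane(c,[ce],z)[0].round(0))
print(hsv(shot("top")[1])[[123,207,176,177,181,152],[288,275,351,398,486,220]])
E
```

```text
top blue (np.float64(354.5), np.float64(147.5)) 52 [ 621. -163.   35.]
top blue (np.float64(400.6), np.float64(152.8)) 49 [ 603. -322.   35.]
top blue (np.float64(164.7), np.float64(165.5)) 55 [554. 496.  35.]
top blue (np.float64(439.7), np.float64(170.0)) 58 [ 543. -456.   35.]
top blue (np.float64(441.5), np.float64(188.5)) 117 [ 478. -460.   35.]
top blue (np.float64(55.2), np.float64(291.9)) 2068 [110. 859.  35.]
top orange (np.float64(286.2), np.float64(114.0)) 21 [742.  76.  35.]
top orange (np.float64(397.3), np.float64(173.8)) 48 [ 529. -309.   35.]
top orange (np.float64(350.7), np.float64(177.4)) 57 [ 515. -149.   35.]
top orange (np.float64(272.6), np.float64(204.7)) 26 [419. 115.  35.]
top yellow (np.float64(263.1), np.float64(159.8)) 754 [567. 148.  65.]
top yellow (np.float64(297.8), np.float64(164.0)) 764 [553.  30.  65.]
top yellow (np.float64(15.8), np.float64(393.6)) 62 [-236.  969.   65.]
top red (np.float64(221.1), np.float64(152.8)) 49 [584. 286.  92.]
scene blue (np.float64(392.1), np.float64(36.7)) 850 [116. 859.  35.]
scene blue (np.float64(422.8), np.float64
[... 368 characters left out ...]
.7)) 15 [707. 110.  35.]
scene orange (np.float64(327.9), np.float64(230.0)) 27 [ 509. -141.   35.]
scene orange (np.float64(302.9), np.float64(265.5)) 30 [ 526. -302.   35.]
scene yellow (np.float64(389.8), np.float64(181.7)) 426 [575. 147.  65.]
scene yellow (np.float64(369.1), np.float64(200.7)) 547 [562.  32.  65.]
scene yellow (np.float64(25.7), np.float64(396.9)) 18 [  147. -1198.    65.]
scene red (np.float64(45.4), np.float64(154.6)) 83 [-555. -598.   92.]
scene red (np.float64(412.5), np.float64(154.7)) 18 [581. 286.  92.]
scene red (np.float64(13.4), np.float64(180.7)) 103 [-556. -755.   92.]
[[ 19  40  51]
 [ 12 225  68]
 [ 14 244 121]
 [ 14 247 122]
 [ 12 171  58]
 [  2 232  99]]
```

Run:
```python
from h import *
for y in (-0.115,-0.115+np.pi):
    print(y,np.round(solve_ik([587,288,260],down(y)),2))
print(np.round(current_joint_positions(),2))
```

```text
-0.115 [ 0.03  0.6  -0.79  1.54  0.45  1.19 -2.53]
3.026592653589793 [ 0.17  0.73 -1.08  1.53  0.66  1.28  0.46]
[ 1.17  0.47 -0.01  1.6   0.01  1.07 -0.06]
```

Run:
```python
from h import *
# view spines on the way (close crop) then the knob/stand
move_pose([480,-235,330],down(np.pi)); print(np.round(current_joint_positions(),2))
c,im=shot("wrist"); save(im,"w1")
for col in("blue","orange","green"):
    for ce,a,_ in blobs(im,col,60): print(col,ce,a,plane(c,[ce],38)[0].round(1))
move_pose([575,200,300],down(np.pi-.115)); print(np.round(current_joint_positions(),2))
c,im=shot("wrist"); save(im,"w2")
for col in("yellow","red","orange"):
    for ce,a,_ in blobs(im,col,60): print(col,ce,a,plane(c,[ce],{"yellow":65,"red":92,"orange":96}[col])[0].round(1))
print(current_t())
```

```text
[ 0.98  0.28 -0.7   1.75  0.19  1.18  1.79]
blue (np.float64(167.5), np.float64(163.3)) 941 [ 474.4 -449.3   38. ]
blue (np.float64(176.0), np.float64(206.4)) 406 [ 538.4 -445.8   38. ]
blue (np.float64(263.7), np.float64(241.3)) 355 [ 594.1 -318.9   38. ]
blue (np.float64(367.4), np.float64(251.5)) 333 [ 611.3 -160.6   38. ]
orange (np.float64(606.1), np.float64(113.9)) 257 [405.1 162.7  38. ]
orange (np.float64(380.1), np.float64(185.2)) 342 [ 506.8 -147.1   38. ]
orange (np.float64(269.5), np.float64(196.0)) 350 [ 522.7 -306.7   38. ]
[ 0.26  0.52 -0.91  1.61  0.43  1.23  0.72]
yellow (np.float64(180.9), np.float64(150.6)) 4979 [527.2  37.1  65. ]
yellow (np.float64(288.5), np.float64(94.3)) 132 [479.3 175.4  65. ]
yellow (np.float64(278.8), np.float64(202.7)) 2882 [605.9 144.7  65. ]
red (np.float64(394.8), np.float64(173.9)) 696 [579.6 285.4  92. ]
orange (np.float64(210.2), np.float64(24.5)) 387 [406.6 110.2  96. ]
orange (np.float64(52.1), np.float64(152.9)) 359 [509.4 -95.9  96. ]
orange (np.float64(245.2), np.float64(286.8)) 567 [701.8  90.8  96. ]
3.675
```

View pics/w1.png

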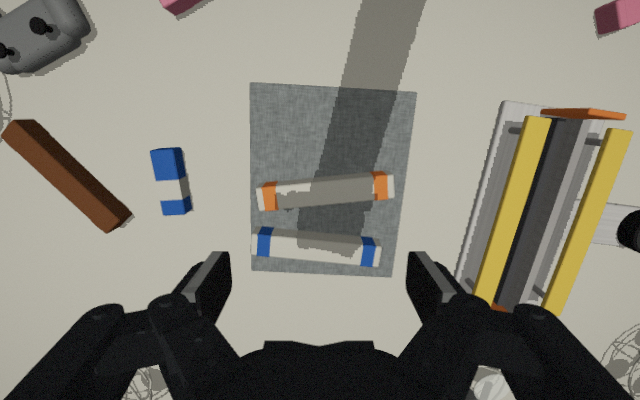

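View pics/w2.png

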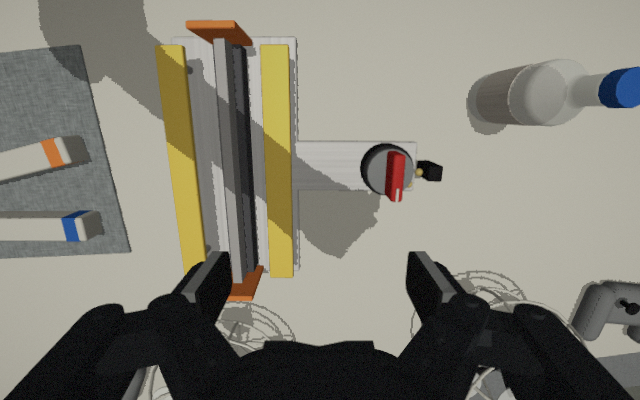

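Run:
```python
from h import *
for n in("top","scene"):
    c=camera_info(n); im=cv2.imread(f"pics/{n}0.png")[:,:,::-1].copy()
    for ce,a,m in blobs(im,"yellow",200):
        p=plane(c,np.argwhere(m)[:,::-1],65)[:,:2].astype(np.float32)
        (cx,cy),wh,ang=cv2.minAreaRect(p); v=np.linalg.svd(p-p.mean(0),full_matrices=False)[2][0]
        print(n,np.round([cx,cy],1),p.mean(0).round(1),np.round(wh,1),"yaw",round(float(np.arctan(v[1]/v[0])),3))
# knob from close by
move_pose([585,287,200],down(np.pi-.115))
c,im=shot("wrist"); save(im[0:300,200:440],"w3")
h=hsv(im); m=cv2.inRange(h,(0,150,70),(4,255,255))|cv2.inRange(h,(176,150,70),(180,255,255))
px=np.argwhere(m)[:,::-1]; print("V",np.percentile(h[m>0][:,2],[5,25,50,75,95]))
n,l,s,ce=cv2.connectedComponentsWithStats(m); print(s[1:],ce[1:])
k=1+s[1:,4].argmax(); p=plane(c,np.argwhere(l==k)[:,::-1],92)[:,:2].astype(np.float32); print(cv2.minAreaRect(p),p.mean(0))
```

```text
top [570.4 147.3] [567.8 147.6] [ 31.2 287.8] yaw -0.123
top [556.7  29.8] [554.2  30.1] [ 31.1 287.5] yaw -0.124
scene [569.6 148.1] [573.5 147.4] [ 26.4 281.5] yaw -0.126
scene [554.5  34. ] [559.   32.8] [ 32.  278.1] yaw -0.124
V [ 96. 110. 115. 172. 176.]
[[ 313  165   17   70 1002]] [[321.33433134 197.23552894]]
((582.30322265625, 289.1372375488281), (13.317893981933594, 58.73028564453125), 83.15376281738281) [579.7094  289.57187]
```

View pics/w3.png

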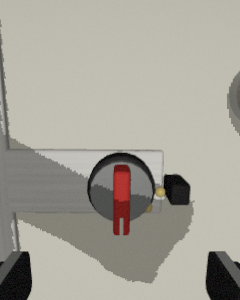

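```bash
cat >> h.py <<'E'
SC=np.array([563.5,88.6]); SY=-0.123
SX=np.array([np.cos(SY),np.sin(SY)]); SYV=np.array([-np.sin(SY),np.cos(SY)])
def stand(x,y): return SC+x*SX+y*SYV
KNOB=np.array([587.2,288.2])
def ft(n=10):
    a=[]
    for _ in range(n): a.append(np.r_[current_ft_force(),current_ft_torque()]); hold(0.02)
    return np.mean(a,0)
E
python3 - <<'E'
from h import *
move_gripper(40,60)
move_pose([*KNOB,130],down(np.pi+SY))
print(move_straight([*KNOB,81],feed=80,until_force=8))
move_gripper(0,60); print("w",current_grip_width(),current_ft_force().round(2))
q=np.array(current_joint_positions()); print(q.round(3)); r0=R.from_rotvec(current_tool_rot())
for i,d in enumerate((0.1,0.4,0.7,1.0,1.07)):
    # tool-z down: ccw from above; sign from ik
    t=solve_ik(current_tcp_pos(),down(np.pi+SY+d)) if 0 else None
    q2=q.copy(); q2[6]-=d; move_joints(q2)
    print(d,(R.from_rotvec(current_tool_rot())*r0.inv()).as_rotvec().round(3),current_ft_torque().round(3),current_ft_force().round(1))
    if i==0 and (R.from_rotvec(current_tool_rot())*r0.inv()).as_rotvec()[2]<0: print("wrong way"); break
print(current_t())
E
```

```text
False
w 12.66030369809983 [-0.88  0.15  3.86]
[-0.007  0.816 -0.738  1.661  0.659  0.929  0.45 ]
0.1 [-0.001 -0.001 -0.093] [-0.223 -0.025  1.914] [ 0.4 -1.4  1.4]
wrong way
6.5667
```

Run:
```python
from h import *
q=np.array(current_joint_positions()); q0=q[6]+0.093
r0=R.from_rotvec(down(np.pi+SY))
for d in (0.0,0.4,0.7,1.0,1.08):
    q2=q.copy(); q2[6]=q0+d; move_joints(q2); hold(.1)
    print(d,(R.from_rotvec(current_tool_rot())*r0.inv()).as_rotvec().round(3),current_ft_torque().round(3),current_ft_force().round(1))
hold(.4)
move_gripper(40); move_straight([*KNOB,200],feed=200)
move_pose([480,100,330],down(np.pi+SY)); c,im=shot("wrist"); save(im,"w4"); print(current_t())
c,im=shot("top"); save(im[90:230,180:420].repeat(3,0).repeat(3,1),"t4")
```

```text
0.0 [-0.    -0.002 -0.003] [ 0.02  -0.014  0.027] [-0.3  0.4 -0.9]
0.4 [-0.    -0.002  0.397] [ 0.421 -0.103 -0.121] [ 0.4  2.  -1.6]
0.7 [-0.    -0.002  0.697] [ 0.834 -0.088  0.051] [ 0.6  3.5 -2.2]
1.0 [-0.    -0.002  0.997] [ 1.226  0.03  -0.003] [-0.2  5.9 -3.6]
1.08 [-0.    -0.002  1.077] [1.207 0.134 0.06 ] [ 0.6  5.4 -2.7]
11.375
```

View pics/w4.png

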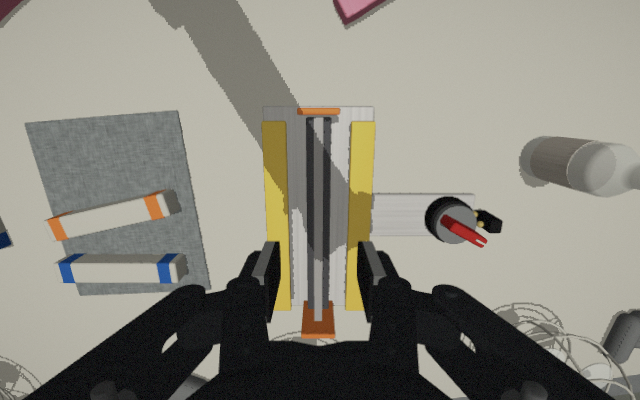

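Image w4 shows the knob at (455,222) turned, both rails down, and the ridge centred at column 318.5. Both spines are still on the mat. Next I'll grasp the orange one and weigh its moment.

```bash
cat >> h.py <<'E'
def tcpx():  # tool x axis in world
    return R.from_rotvec(current_tool_rot()).as_matrix()[:,0]
def com(b,a):
    """offset of load's centre of mass along tool x (mm), from ft before b and after a"""
    d=a-b; F=d[:3]; T=d[3:]; ty=R.from_rotvec(current_tool_rot()).as_matrix()[:,1]
    # T = r x F, r=s*tx -> T.ty = s*(tx x F).ty
    k=np.cross(tcpx(),F)@ty
    return 1000*(T@ty)/k, F, T
def spine(col,zc=38,area=60,near=None):
    c,im=shot("wrist"); p=[plane(c,[ce],zc)[0] for ce,a,_ in blobs(im,col,area)]
    return np.array(p),im
E
python3 - <<'E'
from h import *
c=cam("wrist"); print("ridge", [np.round((plane(c,[p],70)[0][:2]-SC)@np.c_[SX,SYV],1) for p in ((319,125),(318.5,200),(318.5,280))])
p,_=spine("orange"); print(p.round(1))
print(np.round(solve_ik([514.7,-227,150],down(1.67)),2),np.round(solve_ik([514.7,-227,150],down(1.67-np.pi)),2))
for y in(1.448,1.448-np.pi,1.448+np.pi):
  for x in (-65,65): print(y,x,np.round(solve_ik([*stand(x,0),150],down(y)),2))
E
```

```text
ridge [array([-142.7,    3.1]), array([-45. ,   2.9]), array([76.5,  3.3])]
[[ 405.5  109.1   38. ]
 [ 508.5 -147.9   38. ]
 [ 524.7 -308.    38. ]
 [ 740.6   68.    38. ]]
[ 0.64  0.48 -0.36  1.88  0.22  0.82  0.27] [ 1.24  0.94 -1.33  1.85  0.99  1.22  2.82]
1.448 -65 [ 0.12  0.41 -0.45  2.    0.25  0.78 -0.61]
1.448 65 [ 0.1   0.59 -0.39  1.7   0.27  0.9  -0.52]
-1.6935926535897932 -65 [ 0.46  0.55 -0.9   1.98  0.56  0.88  2.28]
-1.6935926535897932 65 [ 0.42  0.74 -0.87  1.68  0.65  1.03  2.35]
4.5895926535897935 -65 [ 0.46  0.55 -0.9   1.98  0.56  0.88  2.28]
4.5895926535897935 65 [ 0.42  0.74 -0.87  1.68  0.65  1.03  2.35]
```

Run:
```python
from h import *
yaw=np.arctan2(160,-16.2); P=[515.5,-227.5]
move_gripper(62,60)
move_pose([*P,150],down(yaw)); hold(.3); b=ft(15); np.save("b.npy",b); print(b.round(3))
print(move_straight([*P,29],feed=120,until_force=10))
move_gripper(0,70); print("w",current_grip_width())
move_straight([*P,150],feed=120); hold(.5)
for _ in range(2):
    a=ft(15); s,F,T=com(b,a); print("com",round(s,1),F.round(2),T.round(3)); hold(.3)
print(tcpx().round(3),current_grip_width(),current_t())
c,im=shot("wrist"); save(im,"w5")
```

```text
[-0.022  0.032  0.04  -0.001  0.004 -0.003]
False
w 34.80094893456368
com -8.5 [ 0.18 -0.09 -2.68] [ 0.023 -0.005  0.012]
com -8.2 [ 0.02  0.04 -2.77] [ 0.025 -0.016  0.004]
[-0.101  0.995  0.   ] 34.76950154848778 18.0333
```

View pics/w5.png

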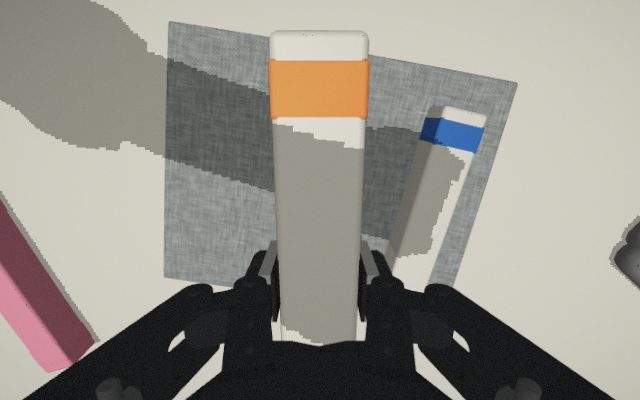

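```bash
cat >> h.py <<'E'
YR=2.0
def place(xs,s,yaw=np.pi/2+SY,z=94.,dz=0):
    t=np.array([np.cos(yaw),np.sin(yaw)])
    p=stand(xs,YR)-s*t
    move_pose([*p,185],down(yaw)); hold(.3); print("grip",current_grip_width(),"F",ft(5).round(2))
    move_straight([*p,105],feed=120)
    b=ft(5)
    hit=move_straight([*p,z-1.5],feed=20,until_force=2.0)
    print("hit",hit,np.round(current_tcp_pos(),1),(ft(5)-b).round(3))
    return p
E
python3 - <<'E'
from h import *
p=place(-65,-8.4)
c,im=shot("wrist"); save(im,"w6"); print(current_t())
E
```

```text
grip 34.887854310887924 F [-0.22  0.54 -2.42  0.04 -0.02  0.01]
hit True [500.3 106.9  95.2] [-8.460e-01 -5.900e-02  7.551e+00 -8.700e-02  3.300e-02  2.000e-03]
21.2833
```

View pics/w6.png

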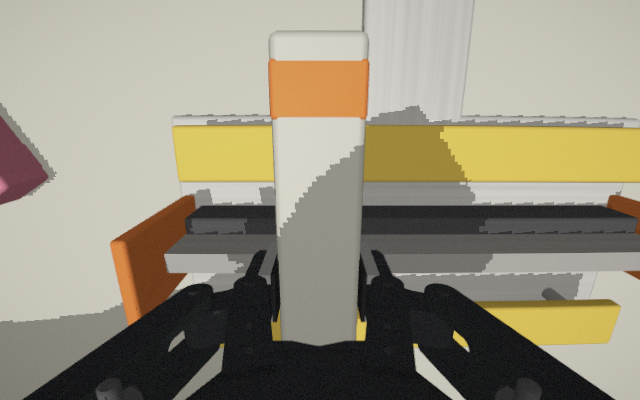

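Run:
```python
from h import *
c=cam("wrist"); im=cv2.imread("pics/w6.png")[:,:,::-1]
for col in (215,235,420,560):
    g=im[200:290,col].astype(int).sum(1); d=np.diff(g); k=np.argsort(-abs(d))[:6]; k.sort()
    print(col,[(int(200+i),int(d[i]),float(np.round((plane(c,[(col,200.5+i)],70)[0][:2]-SC)@SYV,1))) for i in k])
```

```text
215 [(202, -97, 37.2), (203, -101, 36.6), (204, -130, 36.1), (205, -158, 35.5), (253, 230, 7.5), (273, -179, -5.1)]
235 [(204, -220, 36.1), (205, -183, 35.5), (260, 150, 3.2), (269, -145, -2.4), (280, -159, -9.5), (281, -153, -10.2)]
420 [(204, -122, 36.2), (205, -174, 35.7), (233, 79, 19.7), (253, 56, 7.7), (272, 210, -4.3), (275, -190, -6.2)]
560 [(202, -100, 37.4), (203, -95, 36.8), (204, -141, 36.3), (205, -150, 35.7), (252, 204, 7.8), (273, -143, -5.7)]
```

The ridge top is at rows 253–273, so its centre is at y≈+1.2 in my stand frame. The orange spine is seated across it. I'll release it and check that it's level.

Run:
```python
from h import *
p=np.array(current_tcp_pos()); p[2]=94.5
move_straight(p,feed=20); print(ft(5).round(3))
move_gripper(37.5); hold(.1); print(ft(5).round(3)); move_gripper(62); hold(.3)
p[2]=200; move_straight(p,feed=150)
q=stand(-150,0); move_pose([*q,300],down(np.pi+SY)); hold(.2)
c,im=shot("wrist"); save(im,"w7")
for ce,a,m in blobs(im,"orange",60):
    w=plane(c,[ce],104)[0]; x,y,bw,bh=cv2.boundingRect(m.astype(np.uint8))
    print(ce,a,bw,bh,((w[:2]-SC)@np.c_[SX,SYV]).round(1))
print(current_t())
```

```text
[-2.328 -0.773  8.396 -0.249  0.488 -0.026]
[ 0.057  0.067 -0.06   0.011 -0.012  0.003]
(np.float64(321.1), np.float64(169.0)) 413 43 16 [-164.     3.3]
(np.float64(261.2), np.float64(244.3)) 479 20 39 [-74.7 -66.7]
(np.float64(395.5), np.float64(237.7)) 291 21 27 [-83.2  90.4]
25.2167
```

View pics/w7.png

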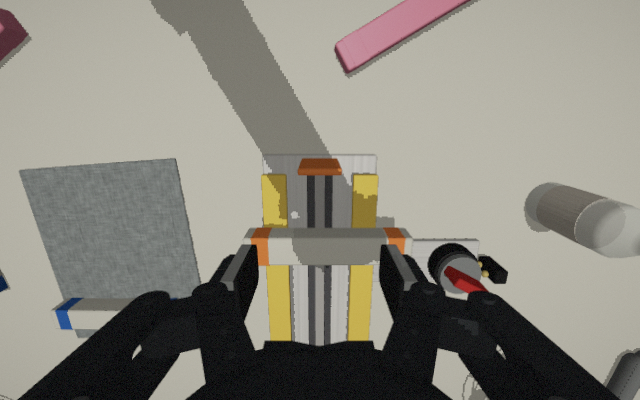

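The orange spine looks level at rows 228–265. Next I'll triangulate the bands from the fixed cameras, both to check that and to confirm blue's position.

```bash
cat >> h.py <<'E'
def tri(a,pa,b,pb):
    A=[];y=[]
    va,vb=ray(a,[pa])[0],ray(b,[pb])[0]; oa,ob=a["pose"][:3,3],b["pose"][:3,3]
    s=np.linalg.lstsq(np.c_[va,-vb],ob-oa,rcond=None)[0]
    return (oa+s[0]*va+ob+s[1]*vb)/2, np.linalg.norm(oa+s[0]*va-ob-s[1]*vb)
def tribands(cols=("orange","blue"),name=None):
    a,ia=shot("top"); b,ib=shot("scene")
    if name: save(ib,name+"s"); save(ia,name+"t")
    for col in cols:
        for ca,na,_ in blobs(ia,col,12):
            for cb,nb,_ in blobs(ib,col,8):
                w,e=tri(a,ca,b,cb)
                if e<6 and 0<w[2]<130 and w[0]>300: print(col,np.round(ca),np.round(cb),na,nb,w.round(1),round(e,1),"stand",((w[:2]-SC)@np.c_[SX,SYV]).round(0))
E
python3 - <<'E'
from h import *
move_pose([520,-240,300],down(np.pi/2-.1)); hold(.2)
tribands(name="v8")
p,im=spine("blue"); print(p.round(1))
E
```

```text
orange [286. 114.] [413. 212.] 28 22 [718.1  70.3 100.1] 2.7 stand [156.   1.]
orange [249. 173.] [383. 159.] 58 21 [512.  185.7 110.1] 1.8 stand [-63.  90.]
orange [298. 179.] [354. 185.] 60 24 [491.7  26.7 111.2] 1.6 stand [-64. -70.]
orange [273. 205.] [348. 161.] 26 9 [408.1 107.6  97.8] 0.2 stand [-157.   -0.]
blue [354. 148.] [350. 251.] 53 37 [ 619.7 -161.6   42.2] 2.4 stand [  86. -241.]
blue [440. 170.] [278. 304.] 61 62 [ 544.9 -457.4   28.4] 0.7 stand [  49. -544.]
blue [442. 189.] [262. 292.] 117 93 [ 478.5 -461.2   31.2] 1.0 stand [ -17. -556.]
[[ 615.4 -160.5   38. ]
 [ 597.8 -320.    38. ]
 [ 541.7 -440.7   38. ]
 [ 479.5 -444.4   38. ]]
```

Run:
```python
from h import *
yaw=np.arctan2(159.5,17.6); P=[606,-240.2]
move_pose([*P,150],down(yaw)); hold(.3); b=ft(15); np.save("b.npy",b); print(b.round(3))
print(move_straight([*P,29],feed=120,until_force=10))
move_gripper(0,70); print("w",current_grip_width())
move_straight([*P,150],feed=120); hold(.5)
for _ in range(3):
    a=ft(15); s,F,T=com(b,a); print("com",round(s,1),F.round(2),T.round(3)); hold(.3)
print(current_grip_width(),current_t())
c,im=shot("wrist"); save(im,"w9")
for ce,a,_ in blobs(im,"blue",60): print(ce,a)
```

```text
[ 0.239  0.186 -0.248  0.001 -0.003  0.009]
False
w 34.851740041455336
com -17.1 [-0.35 -0.18 -2.43] [ 0.042  0.    -0.001]
com -19.7 [-0.2  -0.04 -2.68] [ 0.053 -0.003 -0.009]
com -27.1 [-0.15 -0.35 -2.37] [ 0.064 -0.009 -0.003]
35.3025054237525 33.0167
(np.float64(318.0), np.float64(89.8)) 5465
```

Run:
```python
from h import *
b=np.load("b.npy")
move_gripper(0,90); print(current_grip_width())
for _ in range(4):
    a=ft(25); s,F,T=com(b,a); print("com",round(s,1),F.round(2),T.round(3),round(current_grip_width(),2))
c,im=shot("wrist"); save(im,"w10")
for ce,a,_ in blobs(im,"blue",60): print(ce,a)
```

```text
34.530968482221546
com -23.6 [-0.43 -0.12 -2.45] [ 0.059  0.004 -0.006] 34.7
com -27.3 [-0.22 -0.16 -2.34] [ 0.064 -0.004 -0.008] 34.39
com -32.1 [-0.21 -0.26 -2.4 ] [ 0.076 -0.015 -0.01 ] 34.51
com -21.9 [-0.28 -0.2  -2.29] [ 0.051  0.002 -0.012] 34.74
(np.float64(318.0), np.float64(89.8)) 5457
```

View pics/w10.png

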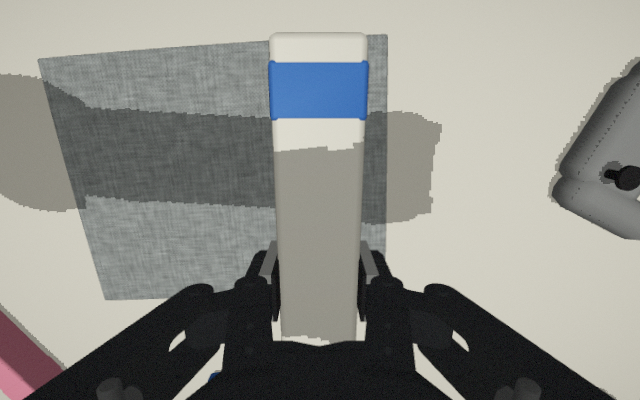

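Run:
```python
from h import *
b=np.load("b.npy"); ty=R.from_rotvec(current_tool_rot()).as_matrix()[:,1]
A=[]
for _ in range(8):
    A.append(ft(20)-b)
A=np.array(A); print((A[:,3:]@ty).round(3),A.mean(0).round(3), current_t())
F=A[:,2].mean(); print("s",1000*(A[:,3:]@ty).mean()/abs(F))
```

```text
[0.059 0.054 0.057 0.064 0.057 0.067 0.063 0.056] [-2.790e-01 -1.450e-01 -2.405e+00  6.000e-02 -2.000e-03 -9.000e-03] 37.6667
s 24.749544646867044
```

Run:
```python
from h import *
p=np.array([*place(65,-23.5),0]); p[2]=current_tcp_pos()[2]-0.3
c,im=shot("wrist"); save(im,"w11"); b=[x for x in blobs(im,"blue",200)]; print([x[:2] for x in b])
move_gripper(38); hold(.5)
c,im=shot("wrist"); save(im,"w12"); print([x[:2] for x in blobs(im,"blue",200)],current_grip_width(),ft(5).round(3),current_t())
```

```text
grip 34.47864756315659 F [ 0.13 -0.28 -2.42  0.06 -0.01 -0.02]
hit True [631.2 105.9  95.5] [-0.772 -0.198  7.356 -0.199  0.038 -0.009]
[((np.float64(317.9), np.float64(89.8)), 5420)]
[((np.float64(320.1), np.float64(88.3)), 5589)] 38.1543708540185 [-0.044  0.258  0.17  -0.018 -0.005  0.019] 41.75
```

```bash
python3 - <<'E'
from h import *
move_gripper(62); hold(.4)
c,im=shot("wrist"); print([x[:2] for x in blobs(im,"blue",200)])
p=np.array(current_tcp_pos()); p[2]=200; move_straight(p,feed=150)
move_pose([480,-150,300],down(np.pi)); hold(.2)
tribands(name="v13"); print(current_t())
E
python3 - <<'E'
import cv2,numpy as np
a=cv2.imread("pics/v13s.png")[110:240,310:450]; cv2.imwrite("pics/v13c.png",cv2.resize(a,None,fx=5,fy=4.6,interpolation=cv2.INTER_CUBIC))
E
```

```text
[((np.float64(320.0), np.float64(88.3)), 5590)]
orange [287. 114.] [413. 212.] 26 21 [718.   69.8 101.8] 4.3 stand [156.   0.]
orange [249. 173.] [383. 159.] 57 20 [511.9 186.3 109.3] 2.2 stand [-63.  91.]
orange [298. 179.] [353. 185.] 60 25 [491.5  26.5 111.9] 1.3 stand [-64. -70.]
orange [273. 205.] [348. 161.] 26 9 [408.1 107.6  97.8] 0.2 stand [-157.   -0.]
blue [252. 135.] [413. 178.] 53 19 [641.5 184.7 108.5] 3.5 stand [ 66. 105.]
blue [299. 141.] [383. 204.] 59 33 [621.4  25.9 108.8] 2.5 stand [ 65. -55.]
blue [440. 170.] [278. 304.] 59 62 [ 545.1 -457.1   29.2] 0.9 stand [  49. -544.]
blue [442. 188.] [262. 292.] 116 93 [ 478.8 -461.1   31.5] 0.8 stand [ -17. -556.]
45.5833
```

View pics/v13c.png

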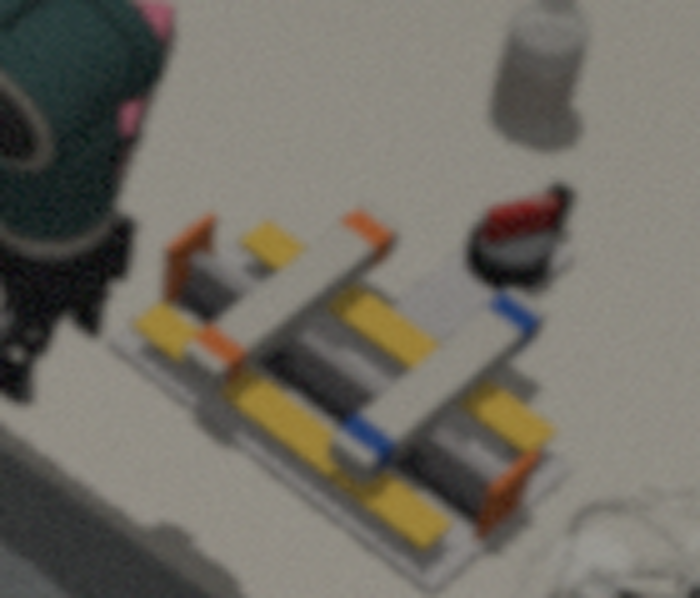

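Both spines balance level: band heights are 109.3/111.9 for orange and 108.5/108.8 for blue. The robot is clear of them, so I'll lock the knob.

Run:
```python
from h import *
move_gripper(40,60)
r=down(np.pi+SY+1.085)
move_pose([*KNOB,230],r); print(np.round(current_joint_positions(),2))
tribands(("orange","blue"))
print(move_straight([*KNOB,81],feed=100,until_force=8), np.round(current_tcp_pos(),1))
move_gripper(0,60); print("w",current_grip_width(),ft(3).round(2))
q=np.array(current_joint_positions()); r0=R.from_rotvec(down(np.pi+SY))
for d in (0.3,0.6,0.9,1.07):
    q2=q.copy(); q2[6]-=d; move_joints(q2); hold(.1)
    print(d,(R.from_rotvec(current_tool_rot())*r0.inv()).as_rotvec().round(3),ft(3).round(2))
hold(.3); move_gripper(40); move_straight([*KNOB,230],feed=120)
move_pose([480,-150,300],down(np.pi)); hold(.3)
tribands(name="v14"); print(current_t())
a=cv2.imread("pics/v14s.png")[110:240,310:450]; cv2.imwrite("pics/v14c.png",cv2.resize(a,None,fx=5,fy=4.6,interpolation=cv2.INTER_CUBIC))
```

```text
[ 0.11  0.69 -0.93  1.56  0.59  1.19  1.59]
orange [286. 114.] [413. 212.] 28 20 [718.   70.1  99.3] 1.9 stand [156.   1.]
orange [249. 173.] [384. 159.] 56 19 [512.1 186.7 108.7] 3.1 stand [-63.  91.]
orange [273. 205.] [348. 161.] 26 9 [408.1 107.6  97.8] 0.2 stand [-157.   -0.]
blue [299. 141.] [383. 204.] 60 32 [621.1  25.7 110.3] 2.2 stand [ 65. -55.]
blue [440. 170.] [278. 304.] 58 62 [ 545.1 -457.5   29.1] 0.8 stand [  49. -544.]
blue [442. 188.] [262. 292.] 118 93 [ 478.8 -460.9   32. ] 0.8 stand [ -17. -556.]
False [587.6 288.4  81.7]
w 12.979335794508145 [-3.33 -0.18  5.32 -0.05  0.61 -0.02]
0.3 [0.    0.    0.788] [-1.14 -0.36  2.22 -0.19  0.28  0.03]
0.6 [0.    0.    0.488] [-2.12 -0.91  3.06 -0.29  0.32 -0.08]
0.9 [-0.     0.     0.189] [-1.93 -1.74  3.96 -0.55  0.42  0.06]
1.07 [-0.     0.     0.019] [-2.05 -2.9   5.56 -0.76  0.48  0.04]
orange [287. 114.] [413. 212.] 27 20 [717.9  70.3 101.8] 4.0 stand [155.   1.]
orange [249. 173.] [383. 159.] 58 19 [511.9 185.7 110.6] 1.9 stand [-63.  90.]
orange [298. 179.] [353. 184.] 61 28 [490.9  25.9 113.5] 0.7 stand [-64. -71.]
blue [258. 118.] [424. 192.] 50 28 [704.9 167.6  93.3] 0.1 stand [131.  96.]
blue [293. 147.] [381. 198.] 56 35 [600.6  45.3 104.7] 0.8 stand [ 42. -38.]
blue [440. 170.] [278. 304.] 57 64 [ 544.9 -457.5   28.7] 1.0 stand [  49. -544.]
blue [442. 188.] [262. 292.] 117 95 [ 479.  -461.    31.5] 0.5 stand [ -16. -556.]
55.9333
```

View pics/v14c.png

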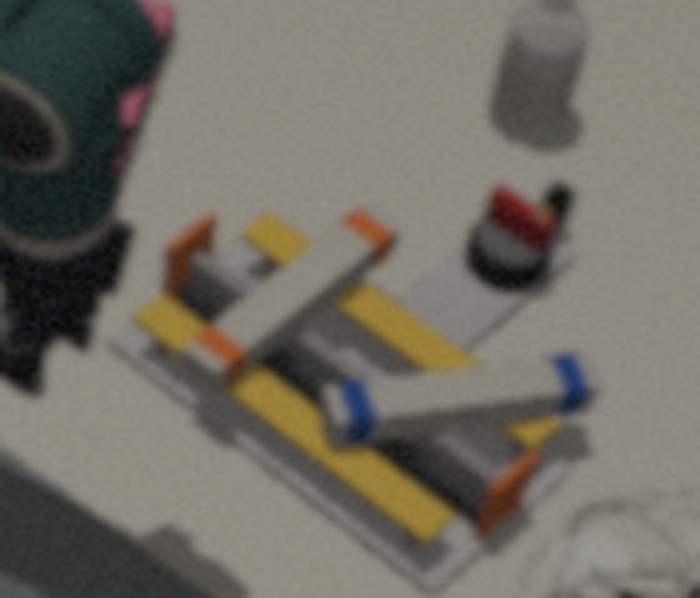

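During or just after locking, the blue spine was knocked aside. It's turned about 0.58 rad and leaning about 0.06 rad on the +y rail. Balance had already held for over 3 s and the knob is locked. I'll regrasp blue at its middle with the tool pitched to match, re-weigh it and lay it again.

Run:
```python
from h import *
A=np.array([704.9,167.6]);B=np.array([600.6,45.3]); yaw=np.arctan2(*(A-B)[::-1]); P=(A+B)/2+[-.3,.6]
tilt=0.06
R0=R.from_rotvec(down(yaw))
for sg in(1,-1):
    Rt=R0*R.from_rotvec([0,sg*tilt,0])
    if Rt.as_matrix()[2,0]<0: break
print(yaw,Rt.as_matrix()[:,0].round(3))
rt=Rt.as_rotvec(); move_gripper(56,70)
move_pose([*P,190],rt); c,im=shot("wrist"); save(im,"w15"); print(np.round(current_joint_positions(),2))
for ce,a,_ in blobs(im,"blue",200): print(ce,a,plane(c,[ce],97)[0].round(1))
```

```text
0.8646668441344302 [ 0.648  0.76  -0.06 ]
[ 0.1   0.63 -0.49  1.56  0.35  1.09 -1.19]
(np.float64(315.2), np.float64(94.9)) 1561 [701.4 167.5  97. ]
(np.float64(316.1), np.float64(301.3)) 847 [591.7  38.5  97. ]
```

View pics/w15.png

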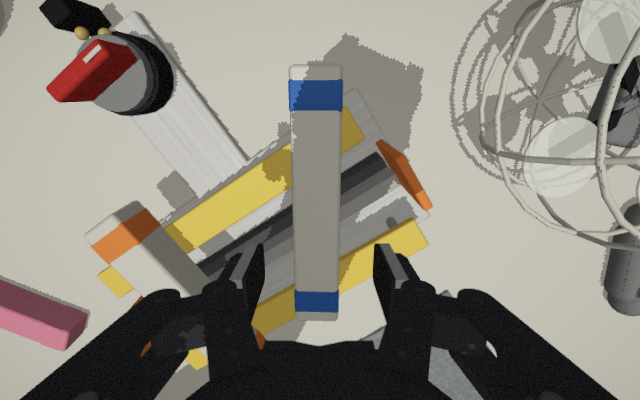

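Run:
```python
from h import *
rt=current_tool_rot(); p=np.array(current_tcp_pos()); yaw=np.arctan2(tcpx()[1],tcpx()[0])
p[:2]-= -0.4*np.array([-tcpx()[1],tcpx()[0]]) *0
print(move_straight([p[0],p[1],93],feed=80,until_force=6), np.round(current_tcp_pos(),1))
move_gripper(0,70); print("w",current_grip_width())
move_straight([p[0],p[1],150],feed=80)
move_pose([p[0],p[1],185],down(yaw)); hold(.5)
a=ft(60); ty=R.from_rotvec(current_tool_rot()).as_matrix()[:,1]
print("F",a.round(3),"T.ty",round(a[3:]@ty,4),"s",round(-1000*(a[3:]@ty)/2.55,1),current_grip_width(),current_t())
```

```text
False [653.  106.4  93.7]
w 35.062074261975305
F [ 7.500e-02 -4.300e-02 -2.714e+00  4.800e-02 -4.300e-02 -1.000e-03] T.ty 0.0646 s -25.3 34.834073756884344 62.85
```

Run:
```python
from h import *
place(65,-23.8)
c,im=shot("wrist"); print([x[:2] for x in blobs(im,"blue",200)])
move_gripper(38); hold(.4)
c,im=shot("wrist"); print([x[:2] for x in blobs(im,"blue",200)],ft(5).round(3))
move_gripper(60); hold(.3)
p=np.array(current_tcp_pos()); p[2]=200; move_straight(p,feed=150)
move_pose([480,-150,300],down(np.pi)); hold(.3)
tribands(name="v16"); print(current_t())
a=cv2.imread("pics/v16s.png")[110:240,310:450]; cv2.imwrite("pics/v16c.png",cv2.resize(a,None,fx=5,fy=4.6,interpolation=cv2.INTER_CUBIC))
```

```text
grip 35.08003337457856 F [ 0.18  0.16 -2.56  0.08 -0.    0.01]
hit True [631.2 106.2  95.3] [-0.508 -0.107  7.335 -0.235  0.209  0.009]
[((np.float64(320.7), np.float64(97.0)), 5363)]
[((np.float64(323.7), np.float64(95.3)), 5476)] [ 0.544  0.413  0.303  0.094 -0.173 -0.024]
orange [286. 114.] [413. 212.] 28 18 [718.2  70.2  99.2] 2.2 stand [156.   1.]
orange [249. 173.] [383. 159.] 58 22 [512.1 185.9 109.9] 2.2 stand [-63.  90.]
orange [298. 179.] [353. 184.] 60 27 [490.8  26.1 113.8] 0.5 stand [-65. -71.]
orange [273. 205.] [348. 161.] 26 9 [408.1 107.6  97.8] 0.2 stand [-157.   -0.]
blue [252. 135.] [413. 178.] 53 19 [642.4 182.1 109.2] 3.8 stand [ 67. 102.]
blue [300. 141.] [383. 205.] 56 31 [620.   24.2 108.9] 2.5 stand [ 64. -57.]
blue [440. 170.] [278. 304.] 58 63 [ 545.3 -457.4   29.2] 0.3 stand [  49. -544.]
blue [442. 188.] [262. 292.] 117 95 [ 478.8 -460.9   32. ] 0.8 stand [ -17. -556.]
69.8
```

View pics/v16c.png

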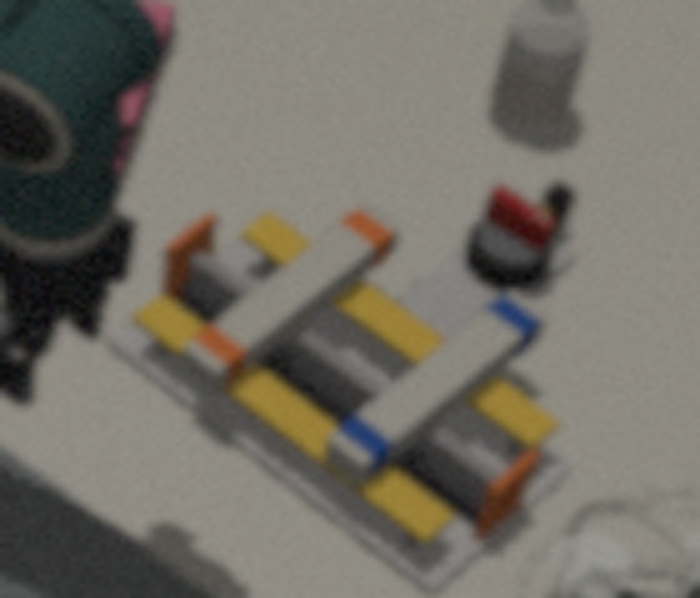

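Run:
```python
from h import *
hold(.5); tribands(); job_done(); print(current_t())
```

```text
orange [286. 114.] [413. 212.] 27 18 [717.9  70.7 100.8] 3.0 stand [155.   1.]
orange [249. 173.] [383. 159.] 58 22 [512.1 185.9 109.9] 2.2 stand [-63.  90.]
orange [298. 179.] [353. 184.] 60 28 [490.9  26.3 113.7] 0.9 stand [-64. -71.]
orange [273. 205.] [348. 160.] 26 8 [408.2 107.7  98.9] 0.7 stand [-157.   -0.]
blue [252. 135.] [413. 179.] 54 21 [643.5 182.5 107.5] 4.2 stand [ 68. 103.]
blue [300. 141.] [383. 205.] 56 30 [620.3  24.3 108.3] 2.8 stand [ 64. -57.]
blue [440. 170.] [278. 304.] 57 63 [ 545.1 -457.5   29.1] 0.8 stand [  49. -544.]
blue [442. 188.] [262. 292.] 116 93 [ 478.8 -461.1   31.5] 0.8 stand [ -17. -556.]
the job is handed in; nothing more can be done
the job is handed in; nothing more can be done
```

I handed the job in at about 70 s of the 210 s, with both spines lying level across the ridge and the knob locked. Only the orange and blue spines were there; I saw no green one.

- **Sequence:** I unlocked the knob and found each spine's centre of mass from its wrist moment. I laid orange at stand x ≈ -65 mm and blue at +65 mm. Both balanced freely for more than 3 s before I locked the knob.
- **Blue was knocked aside:** Around the time of locking, blue was turned about 0.58 rad and left leaning on a rail. I regrasped it, re-weighed it and laid it level again with the rails locked. I did not unlock to test its free balance a second time. A spine off balance would lean about 0.07 rad on the locked rail, roughly 11 mm between its bands, and it does not.
- **Last checks:** The two bands of each spine differ in height by 0.8 mm (blue) and 3.8 mm (orange) over 160 mm, about 0.005 and 0.024 rad, against the 0.04 rad limit. Orange's difference grew from about 1 mm to 3.8 mm over the run; I took that as camera error, since a lean would show about 11 mm.
- **Rest of the scene:** The spines are about 130 mm apart and clear of the robot, and the battery did not move. The bottle looks unmoved in the pictures, but I did not measure it.
- **Disagreement:** The cameras differed by 1–3 mm on where the ridge's centre line lies; I used +2 mm from my fixed-camera estimate.

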